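# Screw in the brass elbow up to its mark

## Robot

A 7-joint arm with a two-finger parallel gripper is mounted at the origin on the work surface. World frame = base frame: x ahead of the robot, y to its left, z up, the work surface at z = 0. Lengths are in mm, angles in rad, forces in N, time in s.
With the tool pointing down it reaches from about 400 to 875 mm from the base axis. Payload 4.4 kg.
Tool frame: the origin (TCP) lies at the very end of the fingers, on their centre line; the grasp point (between the pads) lies 19 mm behind it; y points along the fingers, z is the direction in which the jaws open and shut, and the axes are right-handed (so a half turn about y gives the same grasp; the last joint's range is limited). The gripper opens to 85 mm and grips with 20 to 120 N. Pads are 22 mm wide; open, the fingers measure 114 mm over their backs; the gripper's body (76 mm by 85 mm) begins 54 mm behind the grasp point. The pads swing forward as they close: fully open they stand 13 mm farther back than shut.
Start: joints at [1.063, 0.628, 0.038, 1.517, -0.027, 0.996, -0.02], TCP at [277.947, -587.591, 231.313] pointing down, gripper open.
Joint ranges: [-3.06, 3.06], [-0.37, 2.12], [-1.25, 1.32], [0.18, 2.47], [-1.1, 4.24], [0.23, 1.98], [-2.94, 2.94]. Speed limits (rad/s): [2.57, 2.57, 3.14, 3.14, 3.14, 3.14, 3.14].

## Interface

Orientations are given as [roll, pitch, yaw] about the fixed x, y, z axes, in that order (R = Rz(yaw) Ry(pitch) Rx(roll)).
In Python, from cell import read_state, get_image, finish_job gives the robot as it stands. The module is installed in compiled form; this text tells all that it offers.
- The arm moves only by the tool servo_tool, never from a script. Its argument "increments" is a list of rows, each an object of numbers: "dx", "dy", "dz": the shift along the world's x, y, z in cm; "ax", "ay", "az": the turn, a rotation vector about the world's x, y, z in rad; "claw": the closure, from -1 (fully open) to 1 (shut). A call has 1 to 8 rows; each row is the pose to reach, as a shift and turn from the pose commanded when the call began; what a row does not reach only later rows make up. A row lasts 1/12 s, in which the tool goes at most 41.7 mm and 7.16 degrees, less where a joint would pass 70% of its speed; a pose out of reach is approached as far as the arm can. A call with a gripper value outside its range is refused whole. The fingers move at their own pace and stop on an object; the grip force is fixed at half the most. Time passes only in rows, so rows that repeat a pose let the fingers close. It gives the time, the measured TCP pose, the force and the opening at its end, in the units of the state.
- read_state(): the state, without advancing time (a new reading comes with each control period).
- get_image(name): name is "scene" or "top"; returns a dict with "color" (384x512x3 uint8, red, green, blue), "fov_y" (degrees; the focal length in pixels is half the picture's height over the tangent of half this angle, whatever the lens; pixels are square), "cx", "cy" (the principal point, pixels), "R" (3x3) and "t" (3): a world point X has camera coordinates R X + t. Camera axes: x right, y down, z forward; pixel columns grow to the right and rows downward; lengths in mm; the calibration is good to about 2 mm. A picture is of the moment at which its call begins. There is no depth.
- finish_job(): hands the job in, once; it reports no verdict.
The state is a dict: "clock": time; "qpos": joint angles; "qd": joint speeds; "tau": joint torques, N m; "eef_pos": TCP position; "tool_rot": TCP orientation; "force": force on the tool from outside, world axes, zero at the start; "torque": the same for the moment, N m; "width": finger opening in mm.
Only numpy, scipy, OpenCV 4.12 (cv2) and the standard library are available. Lean on these libraries where they do the work, as an engineer would, in place of code of your own. Each camera call takes 0.05 s, during which the arm holds its last target.

## Task

The brass elbow has been started by hand in its clamped gas block. Screw it in clockwise (seen from above) against the growing resistance and stop when its hose barb points along the green mark beside the port, without overtightening it well past the mark; then let go. Leave the steel elbow in the other clamp as it is.

Things in the scene. Friction and masses are not known exactly. Their poses are not given: they have to be found in the camera images.
- brass_elbow: Brass hose elbow upright in a clamped block. Origin: on its vertical thread axis at the block's top, 60 mm above the table; z up, x along the barb. Above the origin: hexagon collar 27 mm wide to 8 mm, then the square body to grip, 24 x 24 mm, sides parallel to x and y, from 8 to 50 mm up. Turns only about z, clockwise from above to screw in: 0.15 N m, plus 0.08 per rad; no spring-back.
- brass_barb_tip (a point): Centre of the open end of the brass barb, 62 mm along x and 28 mm up from the elbow's origin. The barb is level, 15 mm thick. At the start it is 0.8 to 1.55 rad short of the mark, so one grasp does it. Height stays the same as it turns. Aluminium block 64 x 64 mm, blue clamp jaws; nothing near stands above the block's top but the 4 mm mark.
- index_plate: Fixed flat white ring, 80 mm across, 4 mm thick with its mark, lying on the block round the brass elbow's collar, with one green arrow running outward from 18 to 95 mm from the axis. Origin on the thread axis at the ring's underside; z up, x along the green arrow. The barb must end above the arrow, pointing the same way.
- steel_barb_tip (a point): Centre of the barb's open end on a silvery steel elbow of the same shape and size, in a second, equal clamp whose white ring has no green arrow: 62 mm out from its own thread axis, 88 mm above the table. To be left alone.

How it is judged:
By the outcome, as a careful person would: the job done as asked, in the order asked, and still so for the second after the job is handed in, with the robot touching nothing.
It also fails if it takes over 32 s, if anything falls off the work surface, if the arm or the gripper's body presses on something with over 40 N, if the wrist force passes 120 N, or if a joint passes its speed limit or range.

## Working session

There is one attempt and no reset: what is moved stays moved. The work goes in short steps, Python scripts to look and compute and a tool call to move; the robot and the scene stay as the last step left them, time stands still between calls to the robot, and variables do not carry over. Pictures are saved under pics/ and viewed, and the job is handed in when it is done.

Besides the shell and the picture viewer there is one more tool, called by a JSON object that holds its "name" and its "arguments", one argument or row to a line. servo_tool: Moves the arm, as the interface text tells. Its arguments: {"type":"object","properties":{"increments":{"type":"array","items":{"type":"object","properties":{"dx":{"type":"number"},"dy":{"type":"number"},"dz":{"type":"number"},"ax":{"type":"number"},"ay":{"type":"number"},"az":{"type":"number"},"claw":{"type":"number"}}}}},"required":["increments"]}

```bash
mkdir -p pics; python3 - <<'E'
from cell import *
import cv2
s=read_state()
for k,v in s.items(): print(k,v)
for n in("scene","top"):
    i=get_image(n); cv2.imwrite(f"pics/{n}0.png",i["color"][:,:,::-1]); print(n,i["fov_y"],i["cx"],i["cy"],i["R"],i["t"])
E
```

```text
clock 0.0
qpos [ 1.06319513  0.6293395   0.03844448  1.51839505 -0.02700914  0.99626903
 -0.01998642]
qd [ 6.44363693e-04 -1.40396163e-03  1.34198506e-03  9.06387242e-05
 -2.08795041e-04  6.03349284e-04 -1.08268717e-03]
tau [-2.68156618e-04 -5.63413131e+01  1.22619476e+00 -1.93445760e+01
  1.09903034e-02  1.06361933e-02  1.93585606e-05]
eef_pos [ 277.67709789 -587.00718515  230.38476184]
tool_rot [-1.57268914e+00 -1.88675563e-05 -2.69978549e+00]
force [-0.49254558 -0.37367424 -0.01769443]
torque [ 0.00367771  0.02653019 -0.04393653]
width 85.39194451469695
scene 51.801993878465886 251.0298104900703 186.64971400114894 [[-0.83981696  0.54279252  0.00915135]
 [ 0.36130104  0.57143339 -0.73683474]
 [-0.40517778 -0.61549992 -0.67601096]] [ 452.45121954 -116.81784998 1014.78862812]
top 52.72208392668734 251.7171299761015 188.85384327239112 [[ 0.04265531 -0.9990709  -0.00615282]
 [-0.97329078 -0.04016258 -0.22603545]
 [ 0.22557833  0.0156301  -0.97409964]] [  5.01713247 572.39371855 849.69566224]
```

View pics/scene0.png

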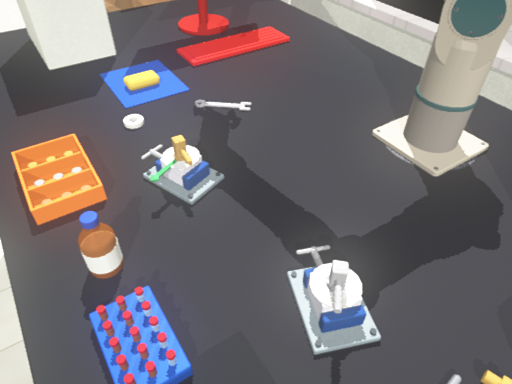

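View pics/top0.png

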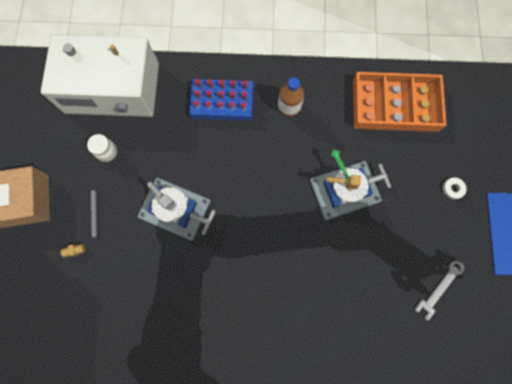

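```bash
cat > h.py <<'E'
import numpy as np,cv2
from cell import *
def f(i): return 192/np.tan(np.radians(i["fov_y"])/2)
def cast(i,px,z):
    px=np.atleast_2d(px).astype(float); F=f(i)
    d=np.c_[(px[:,0]-i["cx"])/F,(px[:,1]-i["cy"])/F,np.ones(len(px))]
    R=np.array(i["R"]);t=np.array(i["t"]); c=-R.T@t; w=d@R
    return c+w*((z-c[2])/w[:,2])[:,None]
def proj(i,X):
    c=np.atleast_2d(X)@np.array(i["R"]).T+i["t"]; return c[:,:2]/c[:,2:]*f(i)+[i["cx"],i["cy"]]
def crop(i,x0,y0,x1,y1,name,k=7):
    cv2.imwrite(name,cv2.resize(i["color"][y0:y1,x0:x1,::-1],None,fx=k,fy=k,interpolation=cv2.INTER_CUBIC))
E
python3 - <<'E'
from h import *
i=get_image("top");crop(i,300,135,400,225,"pics/t1.png")
j=get_image("scene");crop(j,130,125,230,205,"pics/s1.png")
for n,im,b in(("top",i,(300,135,400,225)),("scene",j,(130,125,230,205))):
    x0,y0,x1,y1=b; hsv=cv2.cvtColor(im["color"],cv2.COLOR_RGB2HSV)[y0:y1,x0:x1]
    g=cv2.inRange(hsv,(45,100,60),(85,255,255)); w=cv2.inRange(hsv,(0,0,190),(180,40,255)); br=cv2.inRange(hsv,(12,100,60),(32,255,255))
    for nm,m,z in(("green",g,64),("white",w,64),("brass",br,100)):
        ys,xs=np.nonzero(m); p=np.c_[xs+x0,ys+y0]; 
        if len(p)<5: print(n,nm,len(p));continue
        P=cast(im,p,z); c=P.mean(0); u=np.linalg.svd(P[:,:2]-c[:2])[2][0]
        print(n,nm,len(p),p.mean(0),c,"dir",np.degrees(np.arctan2(u[1],u[0])),"ext",P.min(0)[:2],P.max(0)[:2])
        if nm=="green":
            s=(P[:,:2]-c[:2])@u; print(" ends",c[:2]+u*s.min(),c[:2]+u*s.max())
    cs,_=cv2.findContours(w,cv2.RETR_EXTERNAL,cv2.CHAIN_APPROX_NONE)
    q=np.vstack([k for k in cs if len(k)>8])[:,0]; h=cv2.convexHull(q.astype(np.int32))[:,0]+[x0,y0]
    W=cast(im,h,64)[:,:2]; print(n,"ring circle",cv2.minEnclosingCircle(W.astype(np.float32)))
E
```

```text
top green 151 [338.74834437 160.54304636] [ 650.53710889 -176.96291938   64.        ] dir -154.46863658769882 ext [ 610.31838687 -196.32423868] [ 676.95687213 -158.46032777]
 ends [ 677.03052801 -164.30840031] [ 610.2842096  -196.18962167]
top white 530 [353.27735849 187.16037736] [ 586.16565816 -210.77994804   64.        ] dir -50.55610471358219 ext [ 554.04015021 -284.12786154] [ 631.09922514 -165.26515897]
top brass 228 [346.73245614 181.06140351] [ 590.84699562 -187.01316701  100.        ] dir 86.75668173133795 ext [ 572.55002376 -215.09025637] [ 603.83354529 -142.16859132]
top ring circle ((600.4765625, -224.69650268554688), 61.52482986450195)
scene green 112 [160.76785714 172.16071429] [ 647.92479281 -175.40243984   64.        ] dir 27.342655136811747 ext [ 607.85583121 -195.47846017] [ 674.60617043 -156.6308331 ]
 ends [ 609.0445212  -195.50671481] [ 674.00362349 -161.91755505]
scene white 1116 [176.68817204 164.97222222] [ 610.24255771 -181.42387823   64.        ] dir 94.82690674425928 ext [ 548.62626213 -375.36463999] [679.55615537 -65.65200249]
scene brass 293 [180.26962457 149.51877133] [ 597.84887176 -179.23462637  100.        ] dir 75.51753056321697 ext [ 573.99902127 -229.37242637] [ 620.42288933 -125.57809314]
scene ring circle ((637.0531005859375, -220.50833129882812), 154.89610290527344)
```

```bash
echo
```

```text
(no output)
```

View pics/t1.png

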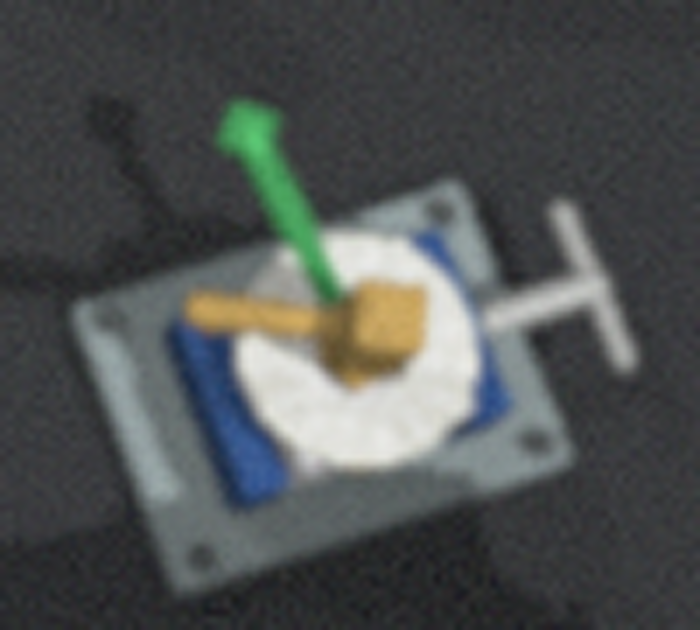

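View pics/s1.png

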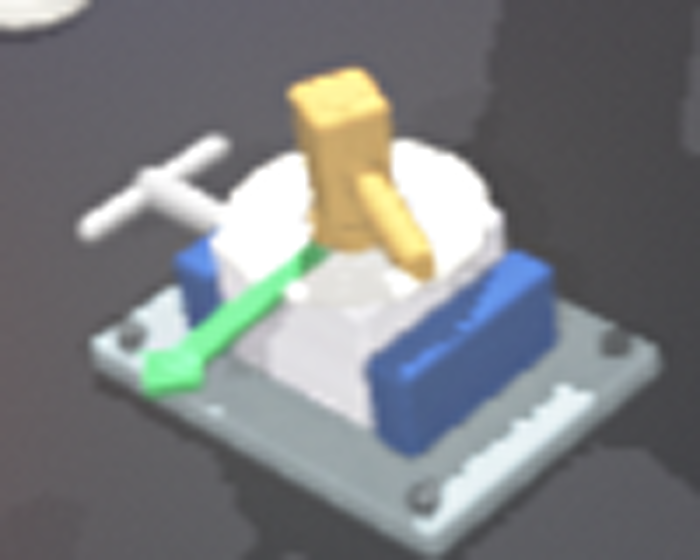

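```bash
cat > m.py <<'E'
from h import *
def meas(im,box,verbose=True,ring=True):
    x0,y0,x1,y1=box; hsv=cv2.cvtColor(im["color"],cv2.COLOR_RGB2HSV)[y0:y1,x0:x1]
    g=cv2.inRange(hsv,(45,100,60),(85,255,255)); br=cv2.inRange(hsv,(10,90,60),(32,255,255))
    def pts(m): ys,xs=np.nonzero(m); return np.c_[xs+x0,ys+y0]
    G=cast(im,pts(g),64)[:,:2]
    c=G.mean(0);u=np.linalg.svd(G-c)[2][0]; u*=np.sign(u[0]); 
    out={"garrow":(c,np.arctan2(u[1],u[0])),"br":pts(br)}
    return out
if __name__=="__main__":
    A0=np.array([590.,-207]) 
    i=get_image("top");j=get_image("scene")
    for n,im,box in(("top",i,(300,135,400,225)),("scene",j,(130,125,230,205))):
        o=meas(im,box); c,a=o["garrow"]; print(n,"arrow",c,a)
        # ring
        w=cv2.inRange(cv2.cvtColor(im["color"],cv2.COLOR_RGB2HSV),(0,0,185),(180,40,255))
        ys,xs=np.nonzero(w); P=cast(im,np.c_[xs,ys],64)[:,:2]
        C=A0.copy()
        for k in range(5):
            # boundary extremes per angular bin
            d=P-C; r=np.hypot(*d.T); th=np.arctan2(d[:,1],d[:,0]); E=[]
            for b in np.arange(-np.pi,np.pi,np.pi/24):
                s=(th>=b)&(th<b+np.pi/24)&(r<44)
                if s.any() and 34<r[s].max()<42.5: E.append(P[s][r[s].argmax()])
            E=np.array(E); M=np.c_[2*E,np.ones(len(E))]; q=np.linalg.lstsq(M,(E**2).sum(1),rcond=None)[0]; C=q[:2]
        print(" ring",C,np.sqrt(q[2]+C@C),len(E))
        B=cast(im,o["br"],88)[:,:2]; d=B-C; 
        r=np.hypot(*d.T); s=(r>28)&(B[:,1]>C[1]); s&= (np.abs(np.arctan2(d[:,1],d[:,0])-1.5)<.8)
        b=B[s]; cc=b.mean(0); u=np.linalg.svd(b-cc)[2][0];u*=np.sign(u[1]); print(" barb",s.sum(),cc,np.arctan2(u[1],u[0]),"from axis",np.arctan2(*(cc-C)[::-1]),"rmax",r[s].max())
E
python3 m.py
```

```text
top arrow [ 650.52569795 -176.87808302] 0.44797395073110463
 ring [ 592.50177652 -205.05792925] 39.182219149894266 41
 barb 67 [ 596.94891099 -160.17601345] 1.471145826879952 from axis 1.47203347964981 rmax 61.39772962181616
scene arrow [ 647.77827144 -175.47459701] 0.47737476663467554
 ring [ 590.88307297 -203.39709624] 41.535055522058634 23
 barb 99 [ 599.15449322 -163.12574163] 2.004994436395524 from axis 1.3682214210412607 rmax 64.23917711830339
```

{"name": "servo_tool", "arguments": {
  "increments": [
    {"dx": 4, "dy": 0, "claw": -1},
    {"dx": 8, "dy": 2, "az": 0.1, "claw": -1},
    {"dx": 11, "dy": 5, "az": 0.2, "claw": -1},
    {"dx": 14, "dy": 8, "az": 0.3, "claw": -1},
    {"dx": 16, "dy": 11, "az": 0.4, "claw": -1},
    {"dx": 19, "dy": 14, "az": 0.5, "claw": -1},
    {"dx": 21, "dy": 17, "az": 0.6, "claw": -1},
    {"dx": 23, "dy": 20, "az": 0.7, "claw": -1}
  ]
}}

```text
invalid input at $.increments[0]: expected keys dx, dy, dz, ax, ay, az, claw
```

```bash
python3 - <<'E'
from cell import *
s=read_state()
print(s["clock"],s["eef_pos"],s["tool_rot"],s["qpos"])
E
```

```text
0.3 [ 277.87119761 -587.39991969  230.99470105] [-1.57144833e+00  7.11628503e-06 -2.69977348e+00] [ 1.06318258  0.62875006  0.03847203  1.51768456 -0.02698523  0.99632776
 -0.01999376]
```

{"name": "servo_tool", "arguments": {
  "increments": [
    {"dx": 3.5, "dy": 1, "dz": 0, "ax": 0, "ay": 0, "az": 0.1, "claw": -1},
    {"dx": 6.5, "dy": 3.5, "dz": 0, "ax": 0, "ay": 0, "az": 0.2, "claw": -1},
    {"dx": 9.5, "dy": 6, "dz": 0, "ax": 0, "ay": 0, "az": 0.3, "claw": -1},
    {"dx": 12, "dy": 9, "dz": 0, "ax": 0, "ay": 0, "az": 0.4, "claw": -1},
    {"dx": 14.5, "dy": 12, "dz": 0, "ax": 0, "ay": 0, "az": 0.5, "claw": -1},
    {"dx": 17, "dy": 15, "dz": 0, "ax": 0, "ay": 0, "az": 0.6, "claw": -1},
    {"dx": 19.5, "dy": 18, "dz": 0, "ax": 0, "ay": 0, "az": 0.7, "claw": -1},
    {"dx": 22, "dy": 21, "dz": 0, "ax": 0, "ay": 0, "az": 0.8, "claw": -1}
  ]
}}

```text
clock: 0.97
eef_pos: [498.9, -376.0, 231.5]
tool_rot: [-1.571, -0.0, -1.895]
force: [0.8, -0.4, 0.3]
width: 85.2
```

```bash
python3 - <<'E'
from cell import *
s=read_state()
print(s["clock"],s["eef_pos"],s["tool_rot"],s["qpos"])
E
```

```text
0.9667 [ 498.89451332 -376.03098173  231.47349906] [-1.57060025e+00 -1.32866368e-04 -1.89501925e+00] [ 0.71218986  0.59498766 -0.1820787   1.58848282  0.12352048  0.96918582
  0.16652542]
```

{"name": "servo_tool", "arguments": {
  "increments": [
    {"dx": 2.2, "dy": 3.3, "dz": 0, "ax": 0, "ay": 0, "az": 0.06, "claw": -1},
    {"dx": 4.2, "dy": 6.8, "dz": 0, "ax": 0, "ay": 0, "az": 0.12, "claw": -1},
    {"dx": 6.1, "dy": 10.3, "dz": 0, "ax": 0, "ay": 0, "az": 0.18, "claw": -1},
    {"dx": 7.9, "dy": 13.8, "dz": 0, "ax": 0, "ay": 0, "az": 0.23, "claw": -1},
    {"dx": 9.4, "dy": 17.3, "dz": 0, "ax": 0, "ay": 0, "az": 0.23, "claw": -1},
    {"dx": 9.4, "dy": 17.3, "dz": -3, "ax": 0, "ay": 0, "az": 0.23, "claw": -1},
    {"dx": 9.4, "dy": 17.3, "dz": -6, "ax": 0, "ay": 0, "az": 0.23, "claw": -1},
    {"dx": 9.4, "dy": 17.3, "dz": -8, "ax": 0, "ay": 0, "az": 0.23, "claw": -1}
  ]
}}

```text
clock: 1.63
eef_pos: [591.3, -203.2, 149.2]
tool_rot: [-1.573, 0.0, -1.668]
force: [0.1, -0.3, -0.4]
width: 85.2
```

```bash
python3 - <<'E'
from h import *
s=read_state()
print(s["clock"],s["eef_pos"],s["tool_rot"],s["qpos"],s["force"])
i=get_image("top");crop(i,300,115,400,225,"pics/t2.png",5)
j=get_image("scene");crop(j,110,85,230,205,"pics/s2.png",5)
c=np.array([592,-204.5])
for z in (64,110):print(z,proj(i,[*c,z])-[300,115],proj(j,[*c,z])-[110,85])
E
```

```text
1.6333 [ 591.30148499 -203.2488918   149.2199243 ] [-1.57281912e+00  2.96417124e-04 -1.66766247e+00] [ 0.42209834  0.69455107 -0.22416036  1.66254532  0.19795574  0.80884629
  0.01392863] [ 0.06842387 -0.31583692 -0.36343839]
64 [[50.58763407 69.61192094]] [[69.49948853 70.78341784]]
110 [[55.53738238 64.77905811]] [[67.00938821 53.4058581 ]]
```

View pics/t2.png

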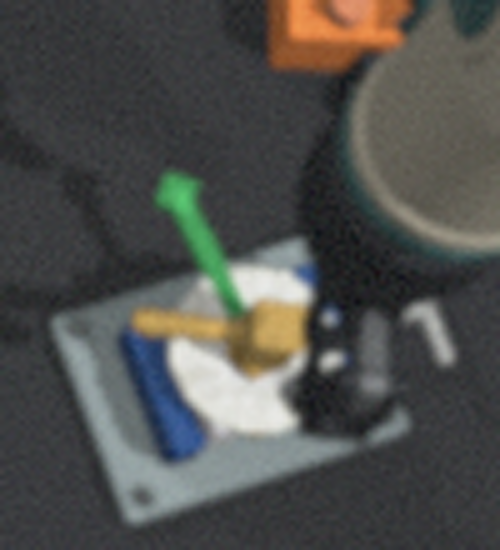

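View pics/s2.png

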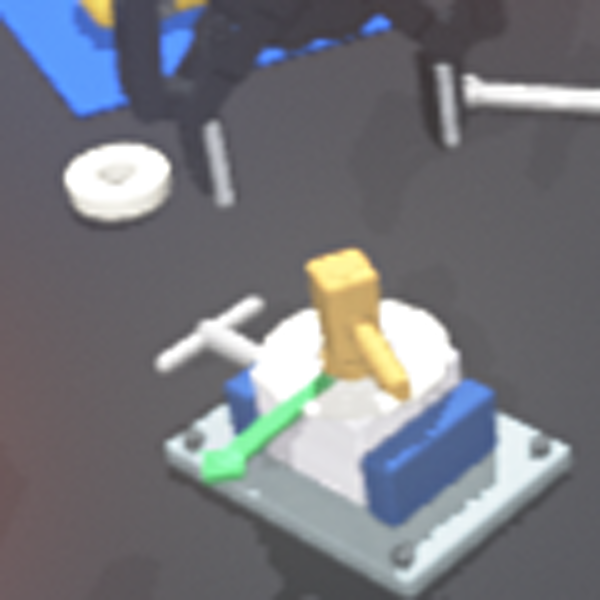

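```bash
python3 - <<'E'
from h import *
i=get_image("top");j=get_image("scene")
a=-1.668+np.pi/2; u=np.array([np.cos(a),np.sin(a),0]); T=np.array([591.3,-203.2,149.2])
for sg in(-1,1):
  for h in(0,13,30,60,100):
    X=T+sg*(42 if h<60 else 50)*u+[0,0,h]; print(sg,h,(proj(i,X)-[300,115])*5,(proj(j,X)-[110,85])*5)
print(read_state()["eef_pos"])
E
```

```text
-1 0 [[290.2543517  397.07599788]] [[423.98802472 163.29541909]]
-1 13 [[298.3496237  390.50363718]] [[421.21096321 136.00731312]]
-1 30 [[309.32439956 381.59347511]] [[417.48661347  99.41091449]]
-1 60 [[328.3558657  384.46669616]] [[429.7955358   27.66310949]]
-1 100 [[358.27802381 361.15704961]] [[420.82078703 -67.48192169]]
1 0 [[305.33524844 210.42802753]] [[225.68359727 214.95507381]]
1 13 [[313.47784021 201.16043646]] [[220.55808749 187.23737672]]
1 30 [[324.50777954 188.6065752 ]] [[213.6777425  150.02989372]]
1 60 [[346.52223639 146.63159093]] [[180.20258157  86.47163661]]
1 100 [[376.49862398 111.63263576]] [[161.35232739 -11.021874  ]]
[ 592.19057463 -204.76279937  151.61015356]
```

{"name": "servo_tool", "arguments": {
  "increments": [
    {"dx": 0, "dy": 0, "dz": -2, "ax": 0, "ay": 0, "az": 0, "claw": -1},
    {"dx": 0, "dy": 0, "dz": -4, "ax": 0, "ay": 0, "az": 0, "claw": -1},
    {"dx": 0, "dy": 0, "dz": -6, "ax": 0, "ay": 0, "az": 0, "claw": -1},
    {"dx": 0, "dy": 0, "dz": -7.5, "ax": 0, "ay": 0, "az": 0, "claw": -1},
    {"dx": 0, "dy": 0, "dz": -7.5, "ax": 0, "ay": 0, "az": 0, "claw": -1},
    {"dx": 0, "dy": 0, "dz": -7.5, "ax": 0, "ay": 0, "az": 0, "claw": -1}
  ]
}}

```text
clock: 2.33
eef_pos: [592.8, -205.0, 77.5]
tool_rot: [-1.569, -0.0, -1.67]
force: [0.4, -0.3, 0.2]
width: 85.4
```

```bash
python3 - <<'E'
from h import *
s=read_state()
print(s["clock"],s["eef_pos"],s["tool_rot"],s["force"],s["torque"])
i=get_image("top");crop(i,300,115,400,225,"pics/t3.png",5)
j=get_image("scene");crop(j,110,85,230,205,"pics/s3.png",6)
E
```

```text
2.3333 [ 592.76617946 -205.00356205   77.52281522] [-1.56925940e+00 -1.91637072e-04 -1.67033383e+00] [ 0.35449594 -0.33501917  0.22500319] [-0.00660353  0.01187844  0.03576203]
```

View pics/t3.png

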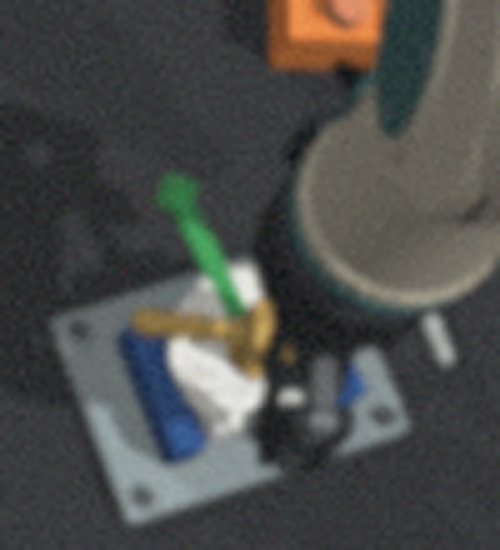

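View pics/s3.png

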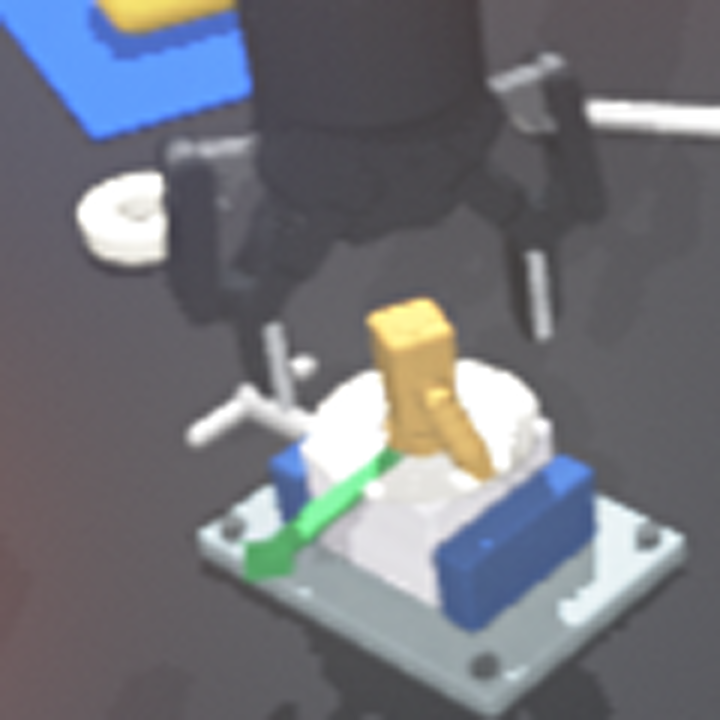

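{"name": "servo_tool", "arguments": {
  "increments": [
    {"dx": 0, "dy": 0, "dz": 0, "ax": 0, "ay": 0, "az": 0, "claw": 1},
    {"dx": 0, "dy": 0, "dz": 0, "ax": 0, "ay": 0, "az": 0, "claw": 1},
    {"dx": 0, "dy": 0, "dz": 0, "ax": 0, "ay": 0, "az": 0, "claw": 1},
    {"dx": 0, "dy": 0, "dz": 0, "ax": 0, "ay": 0, "az": 0, "claw": 1},
    {"dx": 0, "dy": 0, "dz": 0, "ax": 0, "ay": 0, "az": 0, "claw": 1},
    {"dx": 0, "dy": 0, "dz": 0, "ax": 0, "ay": 0, "az": 0, "claw": 1},
    {"dx": 0, "dy": 0, "dz": 0, "ax": 0, "ay": 0, "az": 0, "claw": 1},
    {"dx": 0, "dy": 0, "dz": 0, "ax": 0, "ay": 0, "az": 0, "claw": 1}
  ]
}}

```text
clock: 3.1
eef_pos: [591.3, -204.6, 76.8]
tool_rot: [-1.572, -0.0, -1.67]
force: [-2.2, 0.7, 5.2]
width: 23.3
```

{"name": "servo_tool", "arguments": {
  "increments": [
    {"dx": 0, "dy": 0, "dz": 0, "ax": 0, "ay": 0, "az": 0, "claw": 1},
    {"dx": 0, "dy": 0, "dz": 0, "ax": 0, "ay": 0, "az": 0, "claw": 1}
  ]
}}

```text
clock: 3.27
eef_pos: [591.3, -204.6, 76.8]
tool_rot: [-1.572, -0.0, -1.67]
force: [-3.3, -0.3, 5.3]
width: 23.6
```

```bash
python3 - <<'E'
from h import *
s=read_state()
print(s["clock"],s["eef_pos"],s["tool_rot"],s["force"],s["torque"],s["width"])
i=get_image("top");crop(i,300,115,400,225,"pics/t4.png",5)
j=get_image("scene");crop(j,110,85,230,205,"pics/s4.png",6)
E
```

```text
3.2667 [ 591.27733064 -204.58697357   76.76008233] [-1.57202318e+00 -2.10704417e-04 -1.66963044e+00] [-3.34031719 -0.25812642  5.30112236] [0.01925474 0.42775648 0.11774688] 23.633551414012004
```

View pics/s4.png

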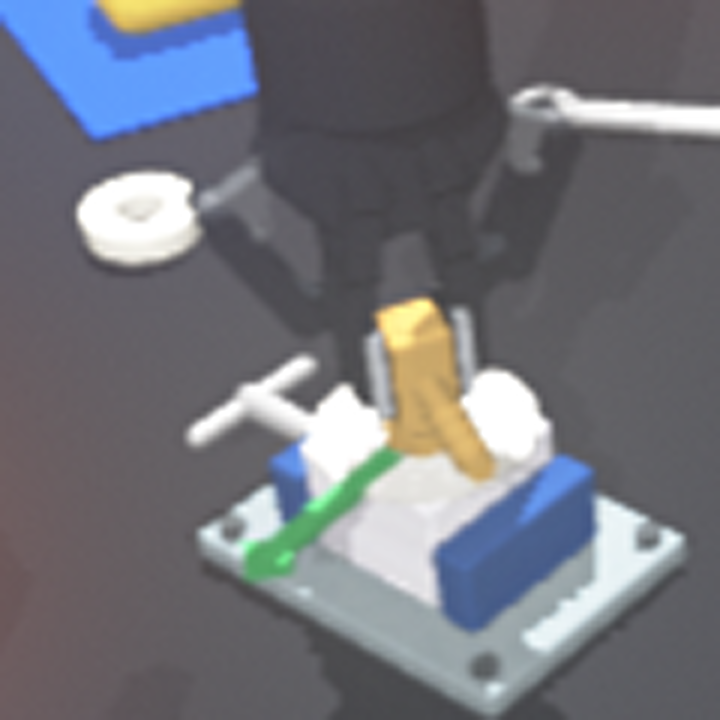

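{"name": "servo_tool", "arguments": {
  "increments": [
    {"dx": 0, "dy": 0, "dz": 0, "ax": 0, "ay": 0, "az": -0.1, "claw": 1},
    {"dx": 0, "dy": 0, "dz": 0, "ax": 0, "ay": 0, "az": -0.2, "claw": 1},
    {"dx": 0, "dy": 0, "dz": 0, "ax": 0, "ay": 0, "az": -0.3, "claw": 1},
    {"dx": 0, "dy": 0, "dz": 0, "ax": 0, "ay": 0, "az": -0.4, "claw": 1},
    {"dx": 0, "dy": 0, "dz": 0, "ax": 0, "ay": 0, "az": -0.5, "claw": 1},
    {"dx": 0, "dy": 0, "dz": 0, "ax": 0, "ay": 0, "az": -0.6, "claw": 1},
    {"dx": 0, "dy": 0, "dz": 0, "ax": 0, "ay": 0, "az": -0.7, "claw": 1},
    {"dx": 0, "dy": 0, "dz": 0, "ax": 0, "ay": 0, "az": -0.8, "claw": 1}
  ]
}}

```text
clock: 4.03
eef_pos: [590.9, -204.4, 76.8]
tool_rot: [-1.572, -0.001, -2.474]
force: [-3.7, 1.9, 5.3]
width: 23.5
```

{"name": "servo_tool", "arguments": {
  "increments": [
    {"dx": 0, "dy": 0, "dz": 0, "ax": 0, "ay": 0, "az": -0.05, "claw": 1},
    {"dx": 0, "dy": 0, "dz": 0, "ax": 0, "ay": 0, "az": -0.1, "claw": 1},
    {"dx": 0, "dy": 0, "dz": 0, "ax": 0, "ay": 0, "az": -0.1, "claw": 1},
    {"dx": 0, "dy": 0, "dz": 0, "ax": 0, "ay": 0, "az": -0.1, "claw": 1}
  ]
}}

```text
clock: 4.37
eef_pos: [590.9, -204.4, 76.8]
tool_rot: [-1.572, -0.002, -2.57]
force: [-3.6, 1.3, 6.0]
width: 23.2
```

```bash
cat > b.py <<'E'
from h import *
import sys
s=read_state()
print(s["clock"],s["eef_pos"],s["tool_rot"],s["force"],s["torque"],s["width"])
k=sys.argv[1]; C=np.array([592.,-204.7])
i=get_image("top");crop(i,300,115,400,225,f"pics/t{k}.png",5)
j=get_image("scene");crop(j,110,85,230,205,f"pics/s{k}.png",6)
from m import meas
for n,im,box in(("top",i,(300,115,400,225)),("scene",j,(130,100,230,205))):
    o=meas(im,box); c,a=o["garrow"]
    B=cast(im,o["br"],88)[:,:2]; d=B-C; r=np.hypot(*d.T); th=np.arctan2(d[:,1],d[:,0])
    q=(r>25)&(r<75)&(abs(th-.5)<1.0)
    b=B[q]; 
    if q.sum()<10: print(n,"few",q.sum());continue
    cc=b.mean(0);u=np.linalg.svd(b-cc)[2][0];u*=np.sign(u[0])
    print(n,"arrow",a,np.arctan2(*(c-C)[::-1]),"barb n",q.sum(),np.arctan2(u[1],u[0]),"from axis",np.arctan2(*(cc-C)[::-1]),"rmax",r[q].max())
E
python3 b.py 5
```

```text
4.3667 [ 590.8975704  -204.37017017   76.760527  ] [-1.57213942e+00 -1.52499736e-03 -2.56996110e+00] [-3.63170834  1.28935674  5.9937602 ] [ 0.06262277  0.6798959  -0.10461936] 23.17564243418431
top arrow 0.399986217552156 0.44197921143491825 barb n 80 0.5383946501842853 from axis 0.566306278835734 rmax 62.49918076046706
scene arrow 0.47405532454674165 0.4784121069742263 barb n 134 -0.17501031733789427 from axis 0.8528727520012545 rmax 62.225943455310684
```

View pics/t5.png

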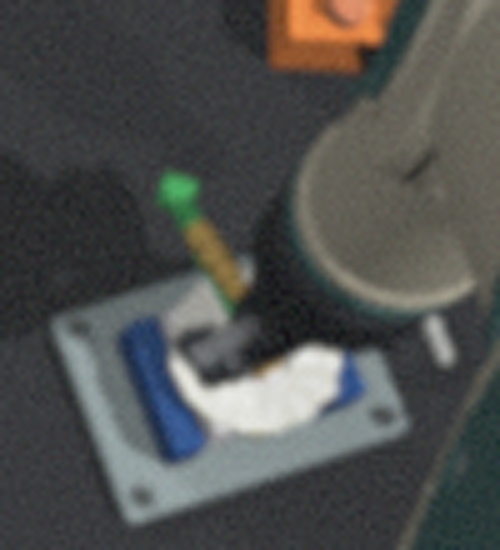

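View pics/s5.png

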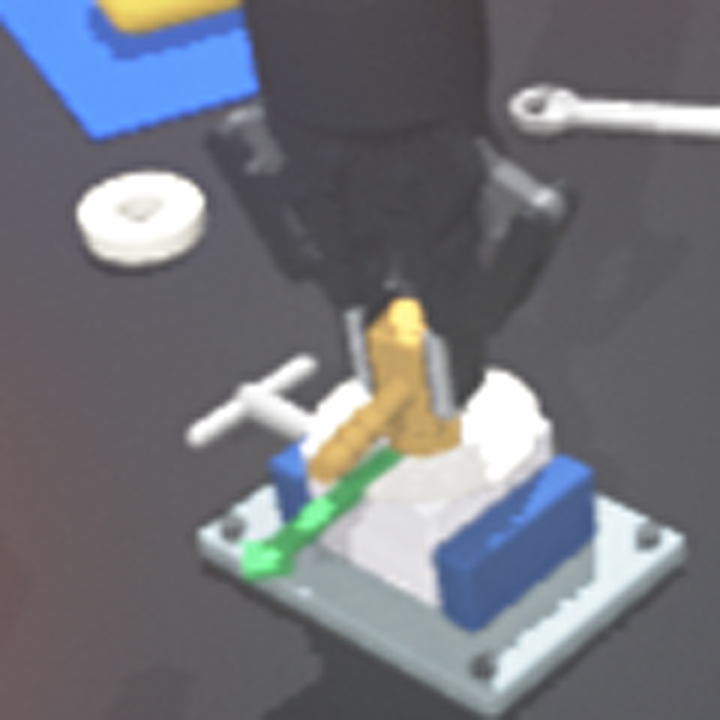

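{"name": "servo_tool", "arguments": {
  "increments": [
    {"dx": 0, "dy": 0, "dz": 0, "ax": 0, "ay": 0, "az": -0.04, "claw": 1},
    {"dx": 0, "dy": 0, "dz": 0, "ax": 0, "ay": 0, "az": -0.08, "claw": 1},
    {"dx": 0, "dy": 0, "dz": 0, "ax": 0, "ay": 0, "az": -0.1, "claw": 1},
    {"dx": 0, "dy": 0, "dz": 0, "ax": 0, "ay": 0, "az": -0.1, "claw": 1},
    {"dx": 0, "dy": 0, "dz": 0, "ax": 0, "ay": 0, "az": -0.1, "claw": 1}
  ]
}}

```text
clock: 4.88
eef_pos: [590.9, -204.3, 76.8]
tool_rot: [-1.572, -0.002, -2.67]
force: [-3.9, 0.7, 6.8]
width: 23.2
```

```bash
python3 b.py 6; python3 - <<'E'
from h import *
i=get_image("top");crop(i,315,140,365,190,"pics/t6b.png",12)
# predicted barb-tip & arrow pixels for barb angle grid
C=np.array([592.,-204.7])
for a in(.40,.455,.5,.55): print(a,[((proj(im,[*(C+62*np.array([np.cos(a),np.sin(a)])),88])-o)*k).round(1) for im,o,k in((i,[315,140],12),(get_image("scene"),[110,85],6))])
E
```

```text
4.8833 [ 590.86547222 -204.32597997   76.78645732] [-1.57214807e+00 -1.52712553e-03 -2.66982748e+00] [-3.89512626  0.74159448  6.83059127] [ 2.35840671e-04  6.17619947e-01 -5.76065152e-03] 23.158199669890053
top arrow 0.528637984670509 0.4514226953224975 barb n 81 0.443203348231653 from axis 0.45831649140046393 rmax 63.52110606406495
scene arrow 0.47998448112888187 0.47834032685923195 barb n 128 -0.3350653032088039 from axis 0.7774780263510367 rmax 62.15570120535315
0.4 [array([[329.5, 217.3]]), array([[285.5, 461.3]])]
0.455 [array([[313.6, 223.6]]), array([[293.1, 464.8]])]
0.5 [array([[300.9, 229.4]]), array([[299.5, 467.5]])]
0.55 [array([[287.2, 236.5]]), array([[307. , 470.2]])]
```

View pics/t6b.png

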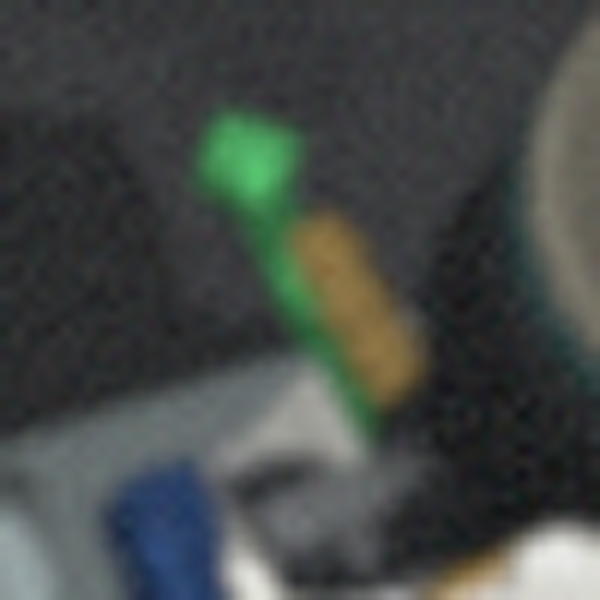

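View pics/s6.png

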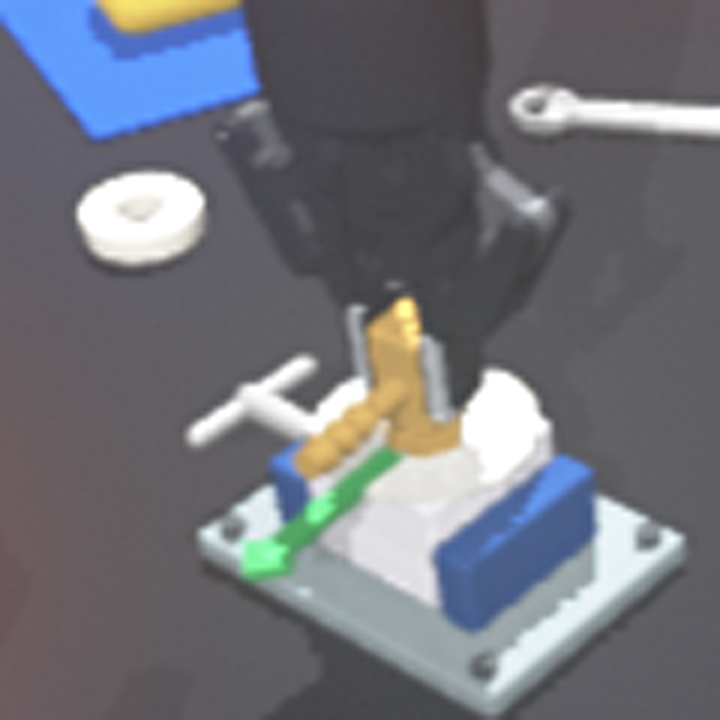

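{"name": "servo_tool", "arguments": {
  "increments": [
    {"dx": 0, "dy": 0, "dz": 0, "ax": 0, "ay": 0, "az": 0, "claw": -1},
    {"dx": 0, "dy": 0, "dz": 0, "ax": 0, "ay": 0, "az": 0, "claw": -1},
    {"dx": 0, "dy": 0, "dz": 0, "ax": 0, "ay": 0, "az": 0, "claw": -1},
    {"dx": 0, "dy": 0, "dz": 0, "ax": 0, "ay": 0, "az": 0, "claw": -1},
    {"dx": 0, "dy": 0, "dz": 0, "ax": 0, "ay": 0, "az": 0, "claw": -1},
    {"dx": 0, "dy": 0, "dz": 0, "ax": 0, "ay": 0, "az": 0, "claw": -1},
    {"dx": 0, "dy": 0, "dz": 0, "ax": 0, "ay": 0, "az": 0, "claw": -1}
  ]
}}

```text
clock: 5.82
eef_pos: [592.0, -204.6, 76.2]
tool_rot: [-1.571, 0.0, -2.67]
force: [0.0, 0.1, -0.4]
width: 85.3
```

{"name": "servo_tool", "arguments": {
  "increments": [
    {"dx": 0, "dy": 0, "dz": 2, "ax": 0, "ay": 0, "az": 0, "claw": -1},
    {"dx": 0, "dy": 0, "dz": 5, "ax": 0, "ay": 0, "az": 0, "claw": -1},
    {"dx": 0, "dy": 0, "dz": 8, "ax": 0, "ay": 0, "az": 0, "claw": -1},
    {"dx": 0, "dy": 0, "dz": 11, "ax": 0, "ay": 0, "az": 0, "claw": -1},
    {"dx": 0, "dy": -4, "dz": 12, "ax": 0, "ay": 0, "az": 0, "claw": -1},
    {"dx": 0, "dy": -8, "dz": 12, "ax": 0, "ay": 0, "az": 0, "claw": -1},
    {"dx": 0, "dy": -12, "dz": 12, "ax": 0, "ay": 0, "az": 0, "claw": -1},
    {"dx": 0, "dy": -15, "dz": 12, "ax": 0, "ay": 0, "az": 0, "claw": -1}
  ]
}}

```text
clock: 6.48
eef_pos: [591.1, -358.9, 197.1]
tool_rot: [-1.568, -0.001, -2.672]
force: [-0.2, -0.5, 0.0]
width: 85.2
```

```bash
python3 b.py 7; python3 - <<'E'
from h import *
i=get_image("top");crop(i,315,140,375,195,"pics/t7b.png",10)
E
```

```text
6.4833 [ 591.06996757 -358.86999813  197.06158385] [-1.56797024e+00 -8.32713221e-04 -2.67199962e+00] [-0.15931496 -0.47414251  0.04150514] [-0.02912417 -0.00741886 -0.03485562] 85.18002935432743
top arrow 0.3955627917422617 0.4594001728890287 barb n 77 0.4336751852026469 from axis 0.46776035589288123 rmax 63.52110606406495
scene arrow 0.46935839042408617 0.4817715705980606 barb n 135 -0.32987599088683317 from axis 0.7889432779135422 rmax 63.8510634158126
```

View pics/t7b.png

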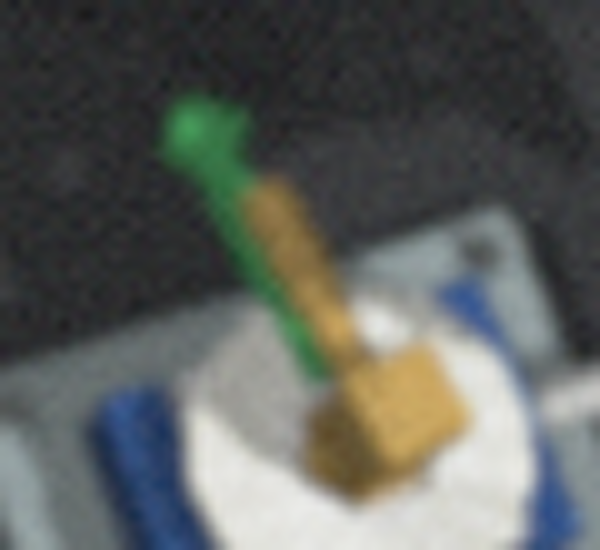

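View pics/s7.png

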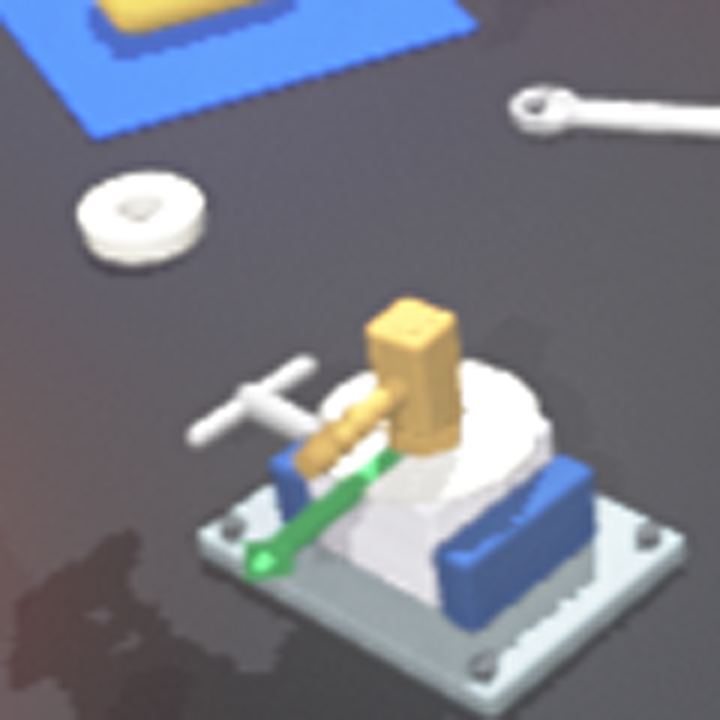

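```bash
python3 - <<'E'
from h import *
from m import meas
C=np.array([592.,-204.7])
j=get_image("scene"); o=meas(j,(130,125,230,205)); p=o["br"]
q=p[(p[:,0]<110+375/6)&(p[:,1]>85+370/6)]
B=cast(j,q,88)[:,:2]; cc=B.mean(0);u=np.linalg.svd(B-cc)[2][0];u*=np.sign(u[0]); print("scene barb",len(q),np.arctan2(u[1],u[0]),cc,"from axis",np.arctan2(*(cc-C)[::-1]))
G=o["garrow"];print("scene arrow",G)
i=get_image("top"); o=meas(i,(300,115,400,225)); p=o["br"]
B=cast(i,p,88)[:,:2]; r=np.hypot(*(B-C).T); d=B-C
for lo in(24,30,36):
    b=B[(r>lo)&(d[:,0]>0)&(d[:,1]>0)];cc=b.mean(0);u=np.linalg.svd(b-cc)[2][0];u*=np.sign(u[0]);print("top barb",lo,len(b),np.arctan2(u[1],u[0]),cc,np.arctan2(*(cc-C)[::-1]))
# square top face edges, z=110, cue: saved crop uses visual corners
def tp(x,y): return cast(i,[[315+x/10,140+y/10]],110)[0][:2]
a,b_,c,d_=tp(348,378),tp(430,345),tp(470,412),tp(388,455)
print("face",(a+b_+c+d_)/4,[np.hypot(*(m-n)) for m,n in((a,b_),(b_,c),(c,d_),(d_,a))],[np.arctan2(*(n-m)[::-1]) for m,n in((d_,a),(c,b_))])
# arrow from initial picture, in pixels of original saved
g=cv2.imread("pics/top0.png")[:,:,::-1]; i2=dict(i);i2["color"]=np.ascontiguousarray(g)
print("arrow0",meas(i2,(300,135,400,225))["garrow"])
E
```

```text
scene barb 79 0.572552797968071 [ 628.00763076 -185.25948782] from axis 0.49505567204581247
scene arrow (array([ 647.35436072, -175.78384321]), np.float64(0.4655089953976775))
top barb 24 79 0.42350191870556275 [ 631.98360077 -184.58353116] 0.4661388883778572
top barb 30 70 0.43962573110229003 [ 634.10036976 -183.69243132] 0.4628374791833817
top barb 36 59 0.4502783314485135 [ 636.46565352 -182.5997566 ] 0.4612594029980423
face [ 592.12444295 -205.31655519] [np.float64(20.439585869130063), np.float64(17.566768546947248), np.float64(21.453183994176303), np.float64(19.565502985795113)] [np.float64(0.46088615315827247), np.float64(0.5168431662192908)]
arrow0 (array([ 650.8052337 , -176.83426435]), np.float64(0.4455355796054627))
```

```bash
python3 - <<'E'
from cell import *
print(finish_job())
E
```

```text
the job is handed in; nothing more can be done
None
```

I screwed the brass elbow in clockwise by about 1.0 rad in a single grasp. I then let go, backed the gripper off and handed the job in at about 6.6 s.

- **Top camera, after release:** the barb points at 0.44–0.47 rad and the green arrow at 0.45–0.46 rad, so they agree to about 0.01 rad.
- **Tool angle before release:** this gave 0.47 rad for the barb, about 0.02 rad short of the mark at most.
- **Scene camera:** this disagreed. It put the barb at 0.50–0.57 rad against an arrow of 0.47–0.48 rad. I trusted it less because part of the barb is hidden behind the body in that view. A hand reading of the barb tip there gave about 0.485 rad.

The robot touches nothing, and the forces I saw while gripping and turning stayed below 8 N. The arm never went near the steel elbow, but I did not check it again in a later picture.

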